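Stow the scoop and snap the canister shut

TASK

The cat's scoop has been left on its mat: lay it inside the open charcoal canister, all of it below the rim, and let go. Then swing the canister's lid down over it and press the front of the lid until it snaps fully home. Leave everything else on the console where it stands.

Things in the scene. Friction and masses are not known exactly. Their poses are not given: they have to be found in the camera images.
- canister: Charcoal plastic canister, fixed, 220 mm deep (x) by 190 wide (y), yaw up to 0.25 rad. Its mouth slopes to the front: front wall (-x, nearer the robot) 85 mm high, back wall 150 mm, side rims straight between. Walls 5 mm, side rims 7; inside 210 by 176 mm. Origin: centre of underside; x to the back (hinge side), y left, z up.
- canister_floor (a point): Centre of the canister's flat inner floor, 30 mm above the console (weighted base).
- lid (a joint): Angle of the canister's lid, rad: 0 shut and snapped, opening to a stop at 1.2; starts 1.0 to 1.14. At angle a it rises a - 0.287 rad above level from the hinge to the front, so it always overhangs the mouth. Stiff hinge: stays at any angle, swings at 1 to 4 N. At about 0.05 rad a rib on its front lip meets one on the front wall: about 11 N at lid_press snaps it over to 0, where it stays.
- lid_hinge (a point): Middle of the lid's hinge axis at the canister's back rim: 112 mm behind the canister's centre, 152 mm above the console. The axis runs along the canister's y; the lid opens upward and back.
- lid_press (a point): Where to press: outer face of the lid, midway across, 222 mm from the hinge axis. z: the lid's outward normal, -x: from hinge to front edge. The lid is a flat 206 mm wide plate, 6 mm thick; outer face 7 mm (8 over a flat inset panel) off the plane through the hinge. It ends 241 mm from the hinge in a 20 mm lip pointing inwards; a thumb tab 62 mm wide, 5 thick, reaches to 267 mm.
- scoop: Coral plastic cat scoop, loose, about 90 g, 170 mm long (x), 80 wide. Slotted bowl from x = -5 to 85 mm with 24 mm sides, open in front, 34 mm back wall at x = -5; level handle from there to x = -85, 22 mm wide, 27 to 41 mm above the underside, free below. Origin: centre of the outline at the underside, z up. Lies on the mat, handle end towards the robot (yaw up to 0.65 rad).
- scoop_grip (a point): Middle of the scoop's handle, 45 mm behind its origin and 34 mm above its underside: take the handle by its two upright sides, 22 mm apart. The handle is free along 70 mm.
- mat: Grey silicone mat, fixed flat on the console, 240 by 150 mm, 5 mm thick with an 8 mm edge; the scoop lies on it. The canister and the mat stand side by side, either one on the left.
- cat: Bystander: white ceramic sitting cat figurine, 145 mm tall, foot about 100 mm across with the tail, loose, behind and between the canister and the mat. Origin under its middle. Leave it standing.
- dustpan: Bystander: stainless steel dustpan, pan 200 mm wide, 150 mm long and 55 mm high, with a 120 mm long handle 60 mm high towards the robot, loose, at the left. Origin under the pan, 30 mm from the pan's middle towards the handle.
- treat_jar: Bystander: treat jar 62 mm across and 85 mm tall, loose, in front between the canister and the mat. Origin under its middle.
- key_bowl: Bystander: blue ceramic key bowl, 130 mm across and 45 mm high, loose, in front, to the right of the treat jar. Origin under its middle.
- brush: Bystander: hand brush, loose, lying at the right, in front of the fixed white organiser (200 mm tall, with three drawers). Origin under its middle.
Things that resemble listed ones, but are neither listed nor needed, are in the scene too. Of the things like the scoop, leave any that is green; of the rest the larger one is meant.

How it is judged:
By the outcome, as a careful person would: the job done as asked, in the order asked, and still so for the second after the job is handed in, with the robot touching nothing.
It also fails if it takes over 72 s, if anything falls off the work surface, if the arm or the gripper's body presses on something with over 40 N, if the wrist force passes 120 N, or if a joint passes its speed limit or range.

ROBOT

A 7-joint arm with a two-finger parallel gripper is mounted at the origin on the work surface. World frame = base frame: x ahead of the robot, y to its left, z up, the work surface at z = 0. Lengths are in m, angles in rad, forces in N, time in s.
With the tool pointing down it reaches from about 0.4 to 0.85 m from the base axis. Payload 10.4 kg.
Tool frame: the origin (TCP) lies midway between the tips of the shut fingers; the grasp point (between the pads) lies 19 mm behind it (grip_depth is the distance from the TCP to the grasp point, in m); z points along the fingers, y is the direction in which the jaws open and shut (so a half turn about z gives the same grasp; the last joint's range is limited). The gripper opens to 87 mm and grips with 3 to 60 N. Pads are 19 mm wide; open, the fingers measure 117 mm over their backs; the gripper's body (75 mm by 190 mm) begins 51 mm behind the grasp point.
Start: joints at [1.083, 0.332, -0.065, 1.46, 0.022, 1.35, -0.088], TCP at [0.28, -0.559, 0.223] pointing down, gripper open.
Joint ranges: [-2.6, 2.6], [-0.5, 2.12], [-1.47, 1.34], [0.16, 2.42], [-1.27, 4.41], [0.06, 2.06], [-2.6, 2.6]. Speed limits (rad/s): [2.22, 2.22, 2.79, 2.79, 3.14, 3.14, 3.14].

INTERFACE

Orientations are given as a unit quaternion [w, x, y, z].
In Python, from station import * gives the robot as it stands. The module is installed in compiled form; this text tells all that it offers.
- The arm moves only by the tool drive_tool, never from a script. Its argument "increments" is a list of rows, each a list of 3 entries, a list of its own where there are three numbers: the opening, from 0 (shut) to 1 (fully open), then the shift along the tool's x, y, z in cm, then the turn about the tool's z in degrees. In form: [[fingers, [tx, ty, tz], spin], ...]. A call has 1 to 12 rows; each row shifts and turns the commanded pose from where the row before left it, along the tool's axes as they then stand; what a row does not reach is not made up. A row lasts 1/10 s, in which the tool goes at most 50 mm and 8.59 degrees, less where a joint would pass 70% of its speed; a pose out of reach is approached as far as the arm can. A call is refused whole if a number of a shift passes 5 or a number of a turn 8.59, either way. A call with a gripper value outside its range is refused whole. The fingers move at their own pace and stop on an object; the grip force is fixed at half the most. Time passes only in rows, so rows that do not move let the fingers close. It gives the time, the measured TCP pose, the force and the opening at its end, in the units of the state.
- sense(): the state, without advancing time (a new reading comes with each control period).
- get_image(name): name is "scene" or "side" or "wrist"; returns the picture (480x640x3 uint8, red, green, blue); there is no depth.
- camera_info(name): a dict with "fx", "fy", "cx", "cy" (pixels), "D" ([k1, k2, p1, p2, k3] as OpenCV has them; the pictures are not rectified), "camera_from_world" (4x4, takes a point from world to camera coordinates). Camera axes: x right, y down, z forward; pixel columns grow to the right and rows downward; lengths in m; the calibration is good to about 2 mm. A picture is of the moment at which its call begins: read the wrist's pose just before it. camera_info takes no time and is no camera call; for the wrist camera it gives the pose at the moment of the call.
- hand_in(): hands the job in, once; it reports no verdict.
The state is a dict: "clock": time; "joint_positions": joint angles; "dq": joint speeds; "tau": joint torques, N m; "tool_pos": TCP position; "tool_rot": TCP orientation; "ft_force": force on the tool from outside, world axes, zero at the start; "torque": the same for the moment, N m; "opening": finger opening in m.
Only numpy, scipy, OpenCV 4.12 (cv2) and the standard library are available. Lean on these libraries where they do the work, as an engineer would, in place of code of your own. Each camera call takes 0.05 s, during which the arm holds its last target. There are 200 camera calls.

## Working session

There is one attempt and no reset: what is moved stays moved. The work goes in short steps, Python scripts to look and compute and a tool call to move; the robot and the scene stay as the last step left them, time stands still between calls to the robot, and variables do not carry over. Pictures are saved under pics/ and viewed, about 8 in all and at most 12, crops included, and the job is handed in when it is done.

Besides the shell and the picture viewer there is one more tool, called after "Emit:" by a JSON object that holds its "api" and its "payload". drive_tool: Moves the arm, as the interface text tells. Its arguments: {"type":"object","properties":{"increments":{"type":"array"}},"required":["increments"]}

```bash
mkdir -p pics; cat > h.py <<'E'
from station import *
import numpy as np, cv2
from scipy.spatial.transform import Rotation as R
def ray(info,px):
    K=np.array([[info['fx'],0,info['cx']],[0,info['fy'],info['cy']],[0,0,1]]);D=np.array(info['D'])
    u=cv2.undistortPoints(np.array(px,float).reshape(-1,1,2),K,D).reshape(-1,2)
    T=np.array(info['camera_from_world']);Rm=T[:3,:3];o=-Rm.T@T[:3,3]
    return o,np.c_[u,np.ones(len(u))]@Rm
def onz(info,px,z):
    o,d=ray(info,px);return o+d*((z-o[2])/d[:,2])[:,None]
def proj(info,P):
    K=np.array([[info['fx'],0,info['cx']],[0,info['fy'],info['cy']],[0,0,1]]);T=np.array(info['camera_from_world'])
    return cv2.projectPoints(np.array(P,float).reshape(-1,1,3),cv2.Rodrigues(T[:3,:3])[0],T[:3,3],K,np.array(info['D']))[0].reshape(-1,2)
def tri(i1,p1,i2,p2):
    o1,d1=ray(i1,p1);o2,d2=ray(i2,p2);out=[]
    for a,b in zip(d1,d2):
        s=np.linalg.lstsq(np.c_[a,-b],o2-o1,rcond=None)[0]
        A=o1+a*s[0];B=o2+b*s[1];out.append(np.r_[(A+B)/2,np.linalg.norm(A-B)])
    return np.array(out)
E
python3 - <<'E'
from h import *
for n in("scene","side"):
    im=get_image(n);cv2.imwrite(f"pics/{n}0.png",im[:,:,::-1])
    i=camera_info(n);T=np.array(i['camera_from_world']);print(n,i['fx'],i['cx'],i['cy'],(-T[:3,:3].T@T[:3,3]).round(3),T[2,:3].round(2))
s=sense();print(s['clock'],s['tool_pos'],s['tool_rot'],s['opening'])
E
```

```text
scene 543.7216703781509 313.0764717309977 248.31335619023366 [ 1.732 -0.2    1.043] [-0.77  0.15 -0.62]
side 615.6205144160809 322.9286643461898 244.85579333216558 [0.171 1.025 1.382] [ 0.25 -0.6  -0.76]
0.1 [ 0.2800078  -0.55838736  0.22183378] [-6.05833861e-04  9.73111143e-01  2.30335213e-01 -1.64798880e-04] 0.0868154420367697
```

View pics/scene0.png

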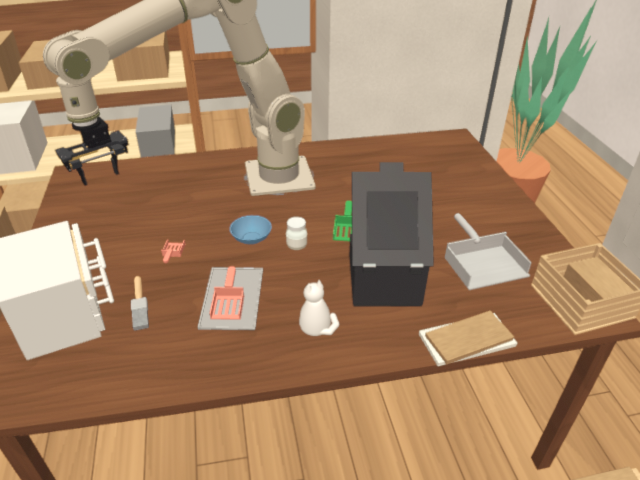

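View pics/side0.png

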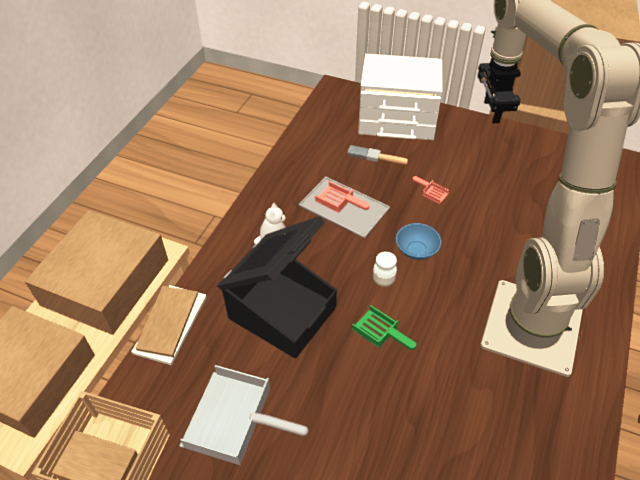

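The scene view shows the coral scoop on the mat at (230,295), a smaller coral one at (172,250), a green one, and the canister at (390,240). In the side view the canister is at (280,290) and the scoop at (340,197). Next I'll zoom in for corners.

```bash
python3 - <<'E'
from h import *
a=cv2.imread("pics/scene0.png");b=cv2.imread("pics/side0.png")
def crop(im,x,y,w,h,s,W,H):
    c=cv2.resize(im[y:y+h,x:x+w],None,fx=s,fy=s,interpolation=cv2.INTER_CUBIC)
    c=cv2.convertScaleAbs(c,alpha=1.6,beta=20)
    for k in range(-(-x//10)*10,x+w,10):
        q=int((k-x)*s);cv2.line(c,(q,0),(q,5 if k%50 else 14),(0,255,255),1)
        if k%50==0:cv2.putText(c,str(k),(q,25),0,.4,(0,255,255),1)
    for k in range(-(-y//10)*10,y+h,10):
        q=int((k-y)*s);cv2.line(c,(0,q),(5 if k%50 else 14,q),(0,255,255),1)
        if k%50==0:cv2.putText(c,str(k),(16,q+4),0,.4,(0,255,255),1)
    o=np.zeros((H,W,3),np.uint8);o[:min(H,c.shape[0]),:min(W,c.shape[1])]=c[:H,:W];return o
o=np.hstack([crop(a,340,155,100,150,4,400,600),crop(b,212,210,130,150,3.07,400,600)])
cv2.imwrite("pics/c1.png",o)
o=np.hstack([crop(a,190,260,80,75,5,400,400),crop(b,295,172,100,70,4,400,400)])
cv2.imwrite("pics/c2.png",o)
for n,im in(("scene",a),("side",b)):
    i=camera_info(n);h=cv2.cvtColor(im,cv2.COLOR_BGR2HSV)
    m=((h[...,0]<8)|(h[...,0]>174))&(h[...,1]>110)&(h[...,2]>120)
    x0,y0,x1,y1=(200,262,265,330) if n=="scene" else (300,172,392,235)
    k=np.zeros(m.shape,np.uint8);k[y0:y1,x0:x1]=m[y0:y1,x0:x1]
    ys,xs=np.nonzero(k);P=onz(i,np.c_[xs,ys],.046)[:,:2]
    c=P.mean(0);print(n,len(P),c.round(3))
    # handle slice: points nearest the robot, along the mask's long axis
    u=np.linalg.svd(P-c,full_matrices=0)[2][0];u*=np.sign(u[0])
    for _ in range(5):
        t=(P-c)@u;v=np.r_[-u[1],u[0]];w=(P-c)@v
        H=(t<t.min()+.06)&(t>t.min()+.004)
        f=np.polyfit(t[H],w[H],1);u=u+f[0]*v;u/=np.linalg.norm(u)
    v=np.r_[-u[1],u[0]];w=(P-c)@v;t=(P-c)@u
    mid=c+u*(t.min()+.04)+v*np.median(w[H]);print("yaw",np.arctan2(u[1],u[0]).round(3),"len",np.ptp(t).round(3),"handle w",np.ptp(w[H]).round(3),"end",(c+u*t.min()+v*np.median(w[H])).round(3),"grip",mid.round(3))
E
```

```text
scene 717 [ 0.666 -0.23 ]
yaw -0.266 len 0.201 handle w 0.021 end [ 0.545 -0.204] grip [ 0.584 -0.215]
side 471 [ 0.634 -0.205]
yaw -0.166 len 0.162 handle w 0.027 end [ 0.536 -0.196] grip [ 0.576 -0.203]
```

View pics/c1.png

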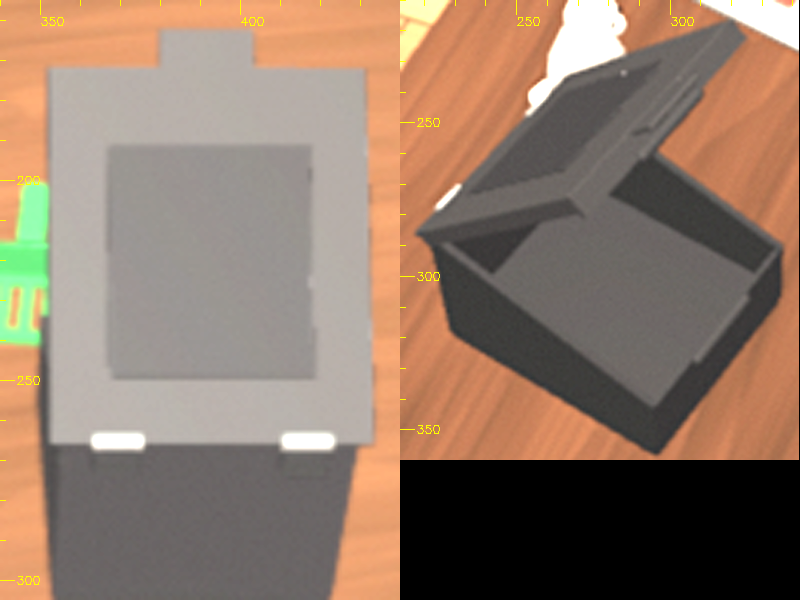

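View pics/c2.png

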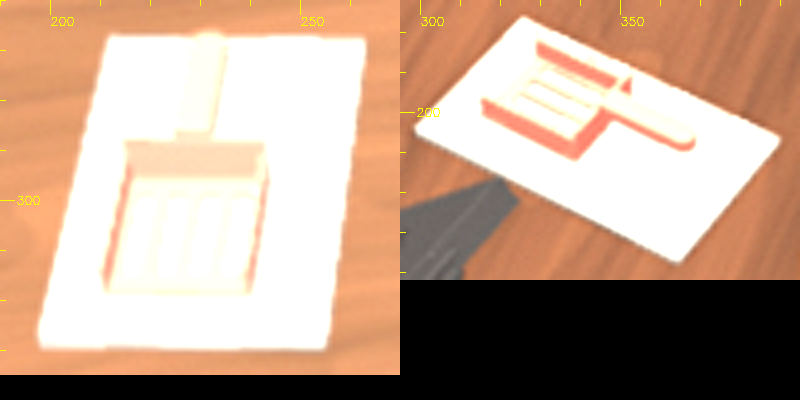

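```bash
python3 - <<'E'
from h import *
S=camera_info("scene");D=camera_info("side")
p=lambda *a:print(*[np.round(x,3) if not isinstance(x,str) else x for x in a])
for n,i,q in(("scoop scene",S,[(232,267),(229,286)]),("scoop side",D,[(367.5,206.5),(347.5,196)])):
    P=onz(i,q,.046);d=P[0]-P[1];p(n,P,np.arctan2(-d[1],-d[0]),np.linalg.norm(d))
p("bowl front scene z.005",onz(S,[(211,318.5),(239.5,318.5)],.005))
p("mat tri",tri(S,[(212,267),(263,268),(256,329)],D,[(389,207),(364,237),(300,205)]))
p("front rim .085",onz(D,[(295.5,343),(336.3,290)],.085))
p("front bottom 0",onz(D,[(295.5,358),(334,308)],0))
p("back bottom scene",onz(S,[(356,303.5),(423,302.5)],0))
p("back lid edge .155",onz(S,[(352.5,266),(433,266)],.155))
p("hinge tri", tri(S,[(433,266)],D,[(218,286)]))
E
```

```text
scoop scene [[ 0.545 -0.208  0.046]
 [ 0.623 -0.222  0.046]] -0.175 0.079
scoop side [[ 0.539 -0.205  0.046]
 [ 0.611 -0.224  0.046]] -0.252 0.074
bowl front scene z.005 [[ 0.696 -0.278  0.005]
 [ 0.709 -0.204  0.005]]
mat tri [[ 0.488 -0.266  0.007  0.001]
 [ 0.518 -0.12   0.006  0.002]
 [ 0.748 -0.168  0.002  0.008]]
front rim .085 [[0.535 0.329 0.085]
 [0.502 0.143 0.085]]
front bottom 0 [[0.54  0.324 0.   ]
 [0.507 0.144 0.   ]]
back bottom scene [[0.707 0.113 0.   ]
 [0.738 0.295 0.   ]]
back lid edge .155 [[0.727 0.091 0.155]
 [0.765 0.291 0.155]]
hinge tri [[0.761 0.292 0.152 0.004]]
```

```bash
python3 - <<'E'
from h import *
for n in("scene","side"):
    i=camera_info(n);z=[0,.07,.1,.15,.2,.25,.3,.35,.4]
    print(n,[(a,*p.round(0)) for a,p in zip(z,proj(i,[[.28,-.559,.223+a] for a in z]))])
a=cv2.imread("pics/scene0.png")[20:200,30:150];b=cv2.imread("pics/side0.png")[0:135,460:640]
o=np.zeros((540,800,3),np.uint8);o[:540,:360]=cv2.resize(a,None,fx=3,fy=3);b=cv2.resize(b,None,fx=2.4,fy=2.4);o[:b.shape[0],364:364+b.shape[1]]=b
cv2.imwrite("pics/c3.png",o)
E
```

```text
scene [(0, np.float64(100.0), np.float64(178.0)), (0.07, np.float64(95.0), np.float64(157.0)), (0.1, np.float64(92.0), np.float64(147.0)), (0.15, np.float64(88.0), np.float64(131.0)), (0.2, np.float64(83.0), np.float64(114.0)), (0.25, np.float64(79.0), np.float64(97.0)), (0.3, np.float64(74.0), np.float64(79.0)), (0.35, np.float64(69.0), np.float64(60.0)), (0.4, np.float64(64.0), np.float64(41.0))]
side [(0, np.float64(491.0), np.float64(112.0)), (0.07, np.float64(495.0), np.float64(93.0)), (0.1, np.float64(497.0), np.float64(84.0)), (0.15, np.float64(501.0), np.float64(69.0)), (0.2, np.float64(505.0), np.float64(54.0)), (0.25, np.float64(509.0), np.float64(38.0)), (0.3, np.float64(513.0), np.float64(21.0)), (0.35, np.float64(517.0), np.float64(4.0)), (0.4, np.float64(522.0), np.float64(-14.0))]
```

View pics/c3.png

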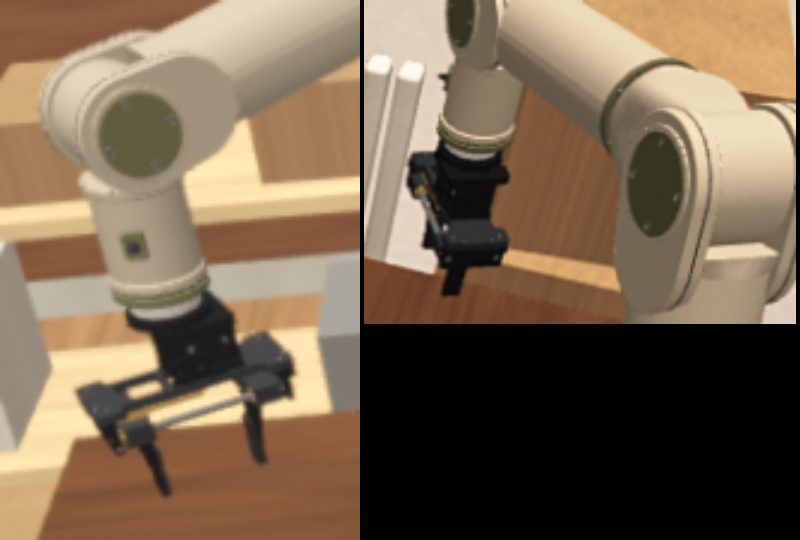

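Wrist geometry from the crop: the beige cylinder (about 0.05 m radius) begins about 0.19 m above the TCP, with the wrist joint at about +0.33 m. Next I move over the scoop.

Emit:
{"api": "drive_tool", "payload": {"increments": [[1,[0,0,0],7.5],[1,[0,0,0],7.5],[1,[0,0,0],7.5],[1,[0,0,0],7.5],[1,[0,0,0],7.5]]}}

```text
clock: 0.6
tool_pos: [0.28, -0.5585, 0.2221]
tool_rot: [-0.0, 0.995, -0.097, -0.0]
ft_force: [0.4, -0.0, 0.0]
opening: 0.0869
```

Emit:
{"api": "drive_tool", "payload": {"increments": [[1,[2.06,-3.95,0],0],[1,[2.06,-3.95,0],0],[1,[2.06,-3.95,0],0],[1,[2.06,-3.95,0],0],[1,[2.06,-3.95,0],0],[1,[2.06,-3.95,0],0],[1,[2.06,-3.95,0],0],[1,[2.06,-3.95,0],0],[1,[2.06,-3.95,0],0],[1,[2.06,-3.95,0],0],[1,[0,0,0],0]]}}

```text
clock: 1.7
tool_pos: [0.5602, -0.2022, 0.222]
tool_rot: [-0.002, 0.996, -0.09, 0.0]
ft_force: [-0.9, -0.1, 0.2]
opening: 0.0869
```

```bash
cat >> h.py <<'E'
def go(t,h=None):
    "tool-frame cm shift to world point t, and spin (deg) to heading h (spin last)"
    s=sense();M=R.from_quat(np.roll(s['tool_rot'],-1)).as_matrix();H=np.degrees(np.arctan2(M[1,0],M[0,0]))
    print("at",np.round(s['tool_pos'],4),"head",H.round(2),"zdown",-M[2,2].round(4),"t",round(s['clock'],2),"F",np.round(s['ft_force'],1),"op",round(s['opening'],4))
    if t is not None: print("shift cm",(M.T@(np.array(t)-s['tool_pos'])*100).round(2),"spin",None if h is None else H-h)
E
python3 - <<'E'
from h import *
go([.557,-.210,.02],-10.9)
i=camera_info("wrist");im=get_image("wrist")[:,:,::-1];cv2.imwrite("pics/w1.png",im)
T=np.array(i['camera_from_world']);print((-T[:3,:3].T@T[:3,3]).round(3),T[2,:3].round(2),proj(i,[[.542,-.207,.046],[.557,-.21,.046]]))
E
```

```text
at [ 0.5602 -0.2022  0.222 ] head -10.32 zdown 1.0 t 1.7 F [-0.9 -0.1  0.2] op 0.0869
shift cm [-0.18  0.9  20.2 ] spin 0.5845621406455432
[ 0.634 -0.215  0.385] [-0.27  0.05 -0.96] [[328.3750234  235.7447985 ]
 [328.75931    221.17272966]]
```

View pics/w1.png

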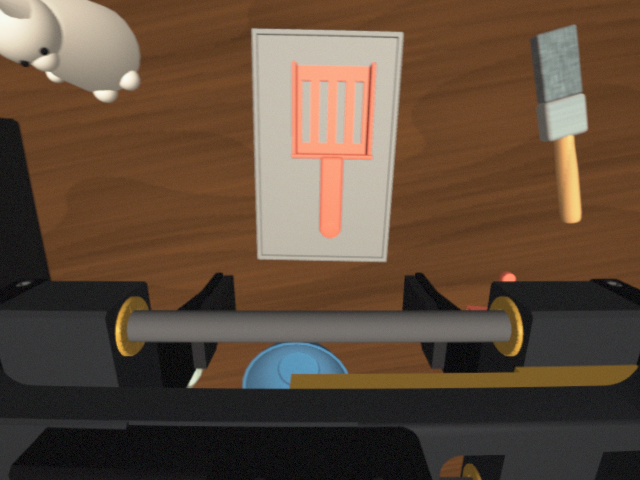

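The wrist view shows the scoop handle end at (330,237) and its base at (331.5,160), within about 2 px of prediction. Next I descend, grip near the handle tip, and compute the yaw from these pixels.

```bash
python3 - <<'E'
from h import *
i=camera_info("wrist");P=onz(i,[(330,237),(331.5,160)],.046);d=P[1]-P[0];y=np.arctan2(d[1],d[0])
u=d/np.linalg.norm(d);print(P.round(4),np.degrees(y),np.linalg.norm(d));t=P[0]+u*.014;t[2]=.02;go(t,np.degrees(y))
E
```

```text
[[ 0.5384 -0.2123  0.046 ]
 [ 0.6142 -0.2271  0.046 ]] -11.06689244822484 0.07718579834787824
at [ 0.5584 -0.2059  0.2219] head -10.52 zdown 1.0 t 1.75 F [-0.1 -0.8  0.1] op 0.0868
shift cm [-0.43  1.05 20.19] spin 0.548563266803141
```

Emit:
{"api": "drive_tool", "payload": {"increments": [[1,[-0.5,0.5,3],0],[1,[0,0,4],0],[1,[0,0,4],0],[1,[0,0,4],0],[1,[0,0,3],0],[1,[0,0,2.2],0],[1,[0,0,0],0],[1,[0,0,0],0]]}}

```text
clock: 2.55
tool_pos: [0.5508, -0.2145, 0.021]
tool_rot: [0.0, 0.995, -0.095, -0.0]
ft_force: [0.9, 0.7, 0.0]
opening: 0.0869
```

Emit:
{"api": "drive_tool", "payload": {"increments": [[0,[0,0,0],0],[0,[0,0,0],0],[0,[0,0,0],0],[0,[0,0,0],0],[0,[0,0,0],0],[0,[0,0,0],0]]}}

```text
clock: 3.15
tool_pos: [0.5511, -0.2136, 0.0206]
tool_rot: [0.0, 0.996, -0.095, 0.0]
ft_force: [-0.1, 0.4, -0.0]
opening: 0.047
```

```bash
python3 - <<'E'
from h import *
go([.5521,-.215,.02],-11.07)
E
```

```text
at [ 0.5511 -0.2136  0.0206] head -10.86 zdown 1.0 t 3.15 F [-0.1  0.4 -0. ] op 0.047
shift cm [0.12 0.12 0.06] spin 0.20635716443689311
```

Before carrying the scoop I'll push the lid to its stop with shut fingers, to clear the column for the arm.

Emit:
{"api": "drive_tool", "payload": {"increments": [[0.7,[0,0,0],0],[0.7,[0,0,-2],0],[0.7,[0,0,-4],0],[0.7,[0,0,-4.5],0],[0,[0,0,-4.5],0],[0,[0,0,-4.5],0],[0,[0,0,-4.5],0],[0,[0,0,-4],0]]}}

```text
clock: 3.95
tool_pos: [0.551, -0.2135, 0.3032]
tool_rot: [0.0, 0.996, -0.095, 0.001]
ft_force: [0.3, -0.4, 0.5]
opening: 0.0364
```

Emit:
{"api": "drive_tool", "payload": {"increments": [[0,[-1.35,-3.95,0],0],[0,[-1.35,-3.95,0],0],[0,[-1.35,-3.95,0],0],[0,[-1.35,-3.95,0],0],[0,[-1.35,-3.95,0],0],[0,[-1.35,-3.95,0],0],[0,[-1.35,-3.95,0],0],[0,[-1.35,-3.95,0],0],[0,[-1.35,-3.95,0],0],[0,[-1.35,-3.95,0],0],[0,[-1.35,-3.95,0],0],[0,[0,0,0],0]]}}

```text
clock: 5.15
tool_pos: [0.4846, 0.2474, 0.3006]
tool_rot: [-0.001, 0.996, -0.09, -0.001]
ft_force: [-0.8, -0.6, 0.5]
opening: 0.0003
```

```bash
python3 - <<'E'
from h import *
i=camera_info("wrist");im=get_image("wrist")[:,:,::-1];cv2.imwrite("pics/w2.png",im)
go([.487,.241,.30],-10.2)
# lid angle estimate from scene picture: outer front corners
S=camera_info("scene");C=np.array([.625,.216]);y=-.178;X=np.r_[np.cos(y),np.sin(y)];Y=np.r_[-X[1],X[0]]
for a in(1.0,1.05,1.1,1.14):
    f=a-.287;L=lambda r,w,n:np.r_[C+X*(.112-r*np.cos(f)+n*np.sin(f))+Y*w,.152+r*np.sin(f)+n*np.cos(f)]
    print(a,proj(S,[L(.241,-.103,.007),L(.241,.103,.007),L(.267,.031,.007),L(0,.103,.007)]).round(0).tolist())
E
```

```text
at [0.4858 0.2442 0.3005] head -10.55 zdown 1.0 t 5.2 F [ 1.1  0.1 -0.5] op 0.0004
shift cm [0.17 0.3  0.05] spin -0.35045630036479025
1.0 [[351.0, 172.0], [430.0, 172.0], [402.0, 163.0], [434.0, 263.0]]
1.05 [[351.0, 171.0], [431.0, 171.0], [403.0, 161.0], [434.0, 263.0]]
1.1 [[352.0, 170.0], [432.0, 170.0], [404.0, 160.0], [434.0, 263.0]]
1.14 [[352.0, 169.0], [432.0, 169.0], [404.0, 159.0], [434.0, 264.0]]
```

View pics/w2.png

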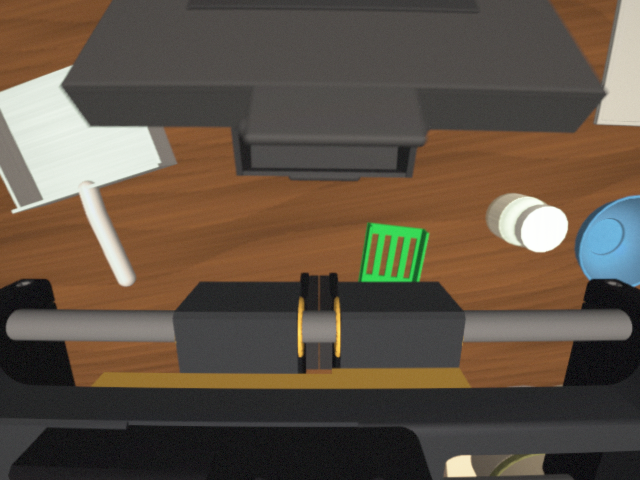

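The wrist view shows the canister front rim at (238–413, ~175), the lid tab bottom at (245–425, 140), and the lid edge above it. Converting the rim to positions:

```bash
python3 - <<'E'
from h import *
i=camera_info("wrist")
P=onz(i,[(237,175),(414,176)],.085);d=P[0]-P[1];n=np.linalg.norm(d[:2]);y=np.arctan2(-d[0],d[1]);m=P.mean(0)
print(P.round(4),n,"yaw",y,"centre",(m[:2]+.11*np.r_[np.cos(y),np.sin(y)]).round(4))
E
```

```text
[[0.5426 0.3261 0.085 ]
 [0.5062 0.136  0.085 ]] 0.19352621073192905 yaw -0.18887357380603592 centre [0.6324 0.2104]
```

Emit:
{"api": "drive_tool", "payload": {"increments": [[0,[0,0.4,-2.5],0],[0,[2,0,0],0],[0,[2,0,0],0],[0,[1,0,0],0],[0,[1,0,0],0],[0,[0.5,0,0],0],[0,[0.5,0,0],0],[0,[0,0,0],0]]}}

```text
clock: 6.0
tool_pos: [0.5518, 0.2246, 0.3284]
tool_rot: [0.001, 0.996, -0.094, -0.002]
ft_force: [-23.7, -5.1, 23.1]
opening: 0.0004
```

Emit:
{"api": "drive_tool", "payload": {"increments": [[0,[0.4,0,0],0],[0,[0.4,0,0],0],[0,[0,0,0],0]]}}

```text
clock: 6.3
tool_pos: [0.5611, 0.2242, 0.3277]
tool_rot: [-0.001, 0.996, -0.093, -0.001]
ft_force: [-12.2, -0.4, 15.0]
opening: 0.0004
```

Emit:
{"api": "drive_tool", "payload": {"increments": [[0,[-2,0,0],0],[0,[-3,0,0],0],[0,[-1,0,0],0],[0,[0,0,3],0],[0,[0,0,0],0],[0,[2,0,0],0],[0,[1.5,0,0],0],[0,[0,0,0],0]]}}

```text
clock: 7.1
tool_pos: [0.5403, 0.2257, 0.2956]
tool_rot: [0.0, 0.995, -0.096, -0.0]
ft_force: [0.0, -1.2, -0.2]
opening: 0.0003
```

```bash
python3 - <<'E'
from h import *
go(None)
a=get_image("scene")[:,:,::-1];b=get_image("side")[:,:,::-1]
cv2.imwrite("pics/c4.png",np.hstack([cv2.resize(a[60:320,320:470],(346,600)),cv2.resize(b[130:370,200:380],(450,600))]))
E
```

```text
at [0.5403 0.2257 0.2956] head -11.03 zdown 1.0 t 7.1 F [ 0.  -1.2 -0.2] op 0.0003
```

View pics/c4.png

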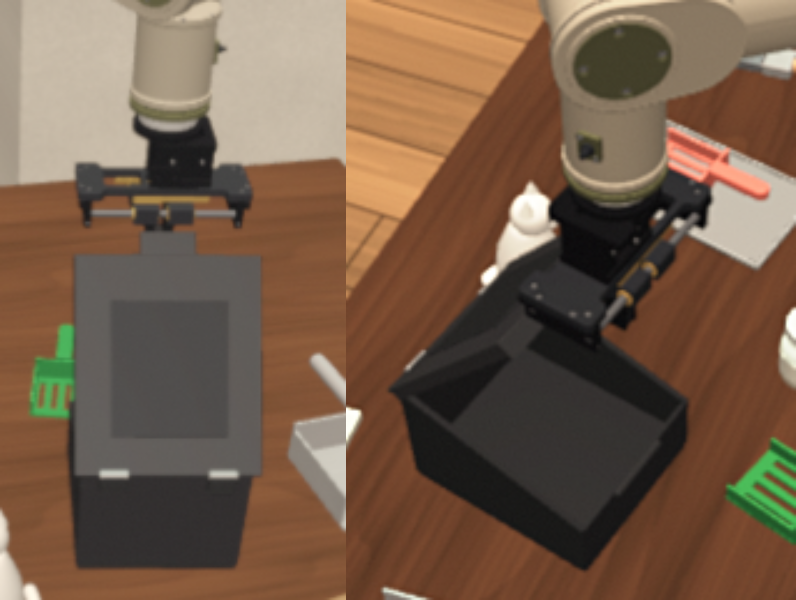

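The fingers now stand in front of the tab at (165,240) in the left crop. The lid is still open, its front edge at full-image row ~170. Next I push on gently.

Emit:
{"api": "drive_tool", "payload": {"increments": [[0,[0.5,0,0],0],[0,[0.5,0,0],0],[0,[0,0,0],0]]}}

```text
clock: 7.5
tool_pos: [0.5488, 0.225, 0.2956]
tool_rot: [0.0, 0.995, -0.095, 0.0]
ft_force: [0.1, 0.2, -0.0]
opening: 0.0004
```

Emit:
{"api": "drive_tool", "payload": {"increments": [[0,[0.5,0,0],0],[0,[0,0,0],0]]}}

```text
clock: 7.7
tool_pos: [0.5537, 0.2241, 0.2954]
tool_rot: [0.0, 0.995, -0.095, 0.0]
ft_force: [0.0, -0.4, 0.5]
opening: 0.0006
```

Emit:
{"api": "drive_tool", "payload": {"increments": [[0,[0.5,0,0],0],[0,[0,0,0],0]]}}

```text
clock: 7.9
tool_pos: [0.5586, 0.2231, 0.2954]
tool_rot: [0.0, 0.995, -0.095, 0.0]
ft_force: [0.3, -1.3, 0.4]
opening: 0.0005
```

Emit:
{"api": "drive_tool", "payload": {"increments": [[0,[0.4,0,0],0],[0,[0,0,0],0]]}}

```text
clock: 8.1
tool_pos: [0.5616, 0.2232, 0.2959]
tool_rot: [-0.0, 0.996, -0.094, -0.0]
ft_force: [-3.8, -0.3, 2.4]
opening: 0.0006
```

Emit:
{"api": "drive_tool", "payload": {"increments": [[0,[0.4,0,0],0],[0,[0,0,0],0]]}}

```text
clock: 8.3
tool_pos: [0.564, 0.223, 0.2975]
tool_rot: [0.0, 0.996, -0.094, -0.001]
ft_force: [-15.9, -1.8, 13.8]
opening: 0.0005
```

Emit:
{"api": "drive_tool", "payload": {"increments": [[0,[0.4,0,0],0],[0,[0,0,0],0]]}}

```text
clock: 8.5
tool_pos: [0.5667, 0.2228, 0.2991]
tool_rot: [-0.0, 0.996, -0.093, -0.001]
ft_force: [-27.3, -5.3, 26.6]
opening: 0.0003
```

```bash
python3 - <<'E'
from h import *
go(None)
a=get_image("scene")[:,:,::-1];cv2.imwrite("pics/s5.png",a)
S=camera_info("scene");C=np.array([.629,.213]);y=-.183;X=np.r_[np.cos(y),np.sin(y)];Y=np.r_[-X[1],X[0]]
for t in(1.0,1.1,1.2):
    f=t-.287;L=lambda r,w,n:np.r_[C+X*(.112-r*np.cos(f)+n*np.sin(f))+Y*w,.152+r*np.sin(f)+n*np.cos(f)]
    print(t,proj(S,[L(.241,-.103,.007),L(.241,.103,.007),L(.267,0,.007),L(0,.103,.007)]).round(0).tolist())
g=cv2.cvtColor(a,cv2.COLOR_BGR2GRAY);
for x in(365,372,412,420):print(x,[(r,int(g[r,x])) for r in range(150,184,2)])
E
```

```text
at [0.5667 0.2228 0.2991] head -10.7 zdown 1.0 t 8.5 F [-27.3  -5.3  26.6] op 0.0003
1.0 [[350.0, 173.0], [429.0, 173.0], [390.0, 164.0], [433.0, 264.0]]
1.1 [[351.0, 171.0], [431.0, 171.0], [391.0, 161.0], [433.0, 265.0]]
1.2 [[352.0, 170.0], [433.0, 170.0], [393.0, 159.0], [433.0, 265.0]]
365 [(150, 57), (152, 93), (154, 94), (156, 129), (158, 94), (160, 98), (162, 93), (164, 94), (166, 95), (168, 93), (170, 95), (172, 96), (174, 97), (176, 96), (178, 96), (180, 97), (182, 96)]
372 [(150, 98), (152, 89), (154, 96), (156, 128), (158, 97), (160, 97), (162, 91), (164, 98), (166, 94), (168, 93), (170, 94), (172, 96), (174, 95), (176, 95), (178, 96), (180, 95), (182, 95)]
412 [(150, 135), (152, 96), (154, 100), (156, 129), (158, 96), (160, 94), (162, 98), (164, 91), (166, 90), (168, 94), (170, 99), (172, 93), (174, 94), (176, 93), (178, 94), (180, 94), (182, 93)]
420 [(150, 61), (152, 88), (154, 99), (156, 129), (158, 94), (160, 94), (162, 94), (164, 90), (166, 92), (168, 95), (170, 97), (172, 93), (174, 93), (176, 93), (178, 93), (180, 93), (182, 92)]
```

```bash
python3 - <<'E'
import cv2
a=cv2.imread("pics/s5.png");cv2.imwrite("pics/s5c.png",cv2.resize(a[110:290,330:450],(400,600),interpolation=cv2.INTER_CUBIC))
E
```

```text
(no output)
```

View pics/s5c.png

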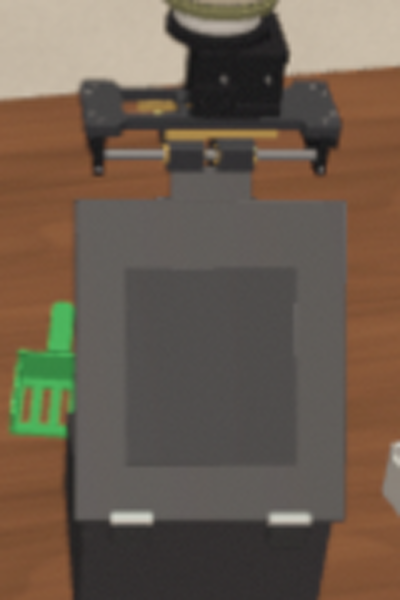

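The lid front edge is now at full-image row ~169.5 and its corners at x=352.5/434. That matches the model at angle 1.2, so the lid is at its stop. Next I go back for the scoop.

Emit:
{"api": "drive_tool", "payload": {"increments": [[0,[-3,0,0],0],[0,[-3,0,0],0],[0.5,[0,0,0],0],[0.5,[0,0,0],0]]}}

```text
clock: 8.95
tool_pos: [0.511, 0.2324, 0.296]
tool_rot: [0.0, 0.996, -0.095, 0.001]
ft_force: [0.2, -0.2, -0.2]
opening: 0.0096
```

```bash
python3 - <<'E'
from h import *
go([.5515,-.2145,.30],-10.9)
E
```

```text
at [0.511  0.2324 0.296 ] head -10.85 zdown 1.0 t 8.95 F [ 0.2 -0.2 -0.2] op 0.0096
shift cm [12.38 43.13 -0.38] spin 0.05345090849039558
```

Emit:
{"api": "drive_tool", "payload": {"increments": [[0.6,[1.03,3.59,0],0],[0.6,[1.03,3.59,0],0],[0.6,[1.03,3.59,0],0],[0.6,[1.03,3.59,0],0],[0.6,[1.03,3.59,0],0],[0.6,[1.03,3.59,0],0],[0.6,[1.03,3.59,0],0],[0.6,[1.03,3.59,0],0],[0.6,[1.03,3.59,0],0],[0.6,[1.03,3.59,0],0],[0.6,[1.03,3.59,0],0],[0.6,[1.03,3.59,0],0]]}}

```text
clock: 10.15
tool_pos: [0.5514, -0.2166, 0.2952]
tool_rot: [0.0, 0.995, -0.095, -0.0]
ft_force: [0.9, 0.4, -0.8]
opening: 0.0526
```

Emit:
{"api": "drive_tool", "payload": {"increments": [[0.6,[0,0,0],0],[0.6,[0,0,4],0],[0.6,[0,0,5],0],[0.6,[0,0,5],0],[0.6,[0,0,5],0],[0.6,[0,0,4],0],[0.6,[0,0,2.5],0],[0.6,[0,0,2],0],[0.6,[0,0,0],0],[0.6,[0,0,0],0]]}}

```text
clock: 11.15
tool_pos: [0.5515, -0.2142, 0.0207]
tool_rot: [0.0, 0.995, -0.095, -0.0]
ft_force: [-0.6, 1.3, 0.4]
opening: 0.0524
```

```bash
python3 - <<'E'
from h import *
go([.5521,-.215,.020],-11)
E
```

```text
at [ 0.5515 -0.2142  0.0207] head -10.89 zdown 1.0 t 11.15 F [-0.6  1.3  0.4] op 0.0524
shift cm [0.08 0.06 0.07] spin 0.11180307636704612
```

Emit:
{"api": "drive_tool", "payload": {"increments": [[0,[0,0,0],0],[0,[0,0,0],0],[0,[0,0,0],0],[0,[0,0,0],0],[0,[0,0,0],0],[0,[0,0,0],0],[0,[0,0,0],0],[0,[0,0,0],0]]}}

```text
clock: 11.95
tool_pos: [0.5512, -0.2139, 0.0206]
tool_rot: [0.0, 0.996, -0.095, 0.0]
ft_force: [-0.7, -0.2, 1.1]
opening: 0.0215
```

Emit:
{"api": "drive_tool", "payload": {"increments": [[0,[0,0,-1],0],[0,[0,0,-2],0],[0,[0,0,-3],0],[0,[0,0,-4],0],[0,[0,0,-4],0],[0,[0,0,-3],0],[0,[0,0,-1],0],[0,[0,0,0],0]]}}

```text
clock: 12.75
tool_pos: [0.5517, -0.2141, 0.202]
tool_rot: [0.0, 0.996, -0.095, 0.001]
ft_force: [0.0, -0.4, -1.5]
opening: 0.0218
```

```bash
python3 - <<'E'
from h import *
go([.354,.264,.20],-10.5)
im=get_image("wrist")[:,:,::-1];cv2.imwrite("pics/w3.png",im)
h=cv2.cvtColor(im,cv2.COLOR_BGR2HSV);m=((h[...,0]<8)|(h[...,0]>174))&(h[...,1]>110)&(h[...,2]>120)
n,l,s,c=cv2.connectedComponentsWithStats(m.astype(np.uint8));print(s[s[:,4]>300][1:].tolist())
E
```

```text
at [ 0.5517 -0.2141  0.202 ] head -10.87 zdown 1.0 t 12.75 F [ 0.  -0.4 -1.5] op 0.0218
shift cm [-28.43 -43.22   0.11] spin -0.3691613200444941
[[213, 0, 200, 311, 8555], [493, 271, 20, 37, 439]]
```

Emit:
{"api": "drive_tool", "payload": {"increments": [[0,[-2,0,0],0],[0,[-4,-1,0],0],[0,[-4,-3,0],0],[0,[-3.5,-3.5,0],0],[0,[-3,-4,0],0],[0,[-3,-4,0],0],[0,[-2.5,-4.5,0],0],[0,[-2,-4.5,0],0],[0,[-1.5,-4.5,0],0],[0,[-1.5,-4.5,0],0],[0,[-1,-4.5,0],0],[0,[-0.4,-3,0],0]]}}

```text
clock: 14.0
tool_pos: [0.3482, 0.2435, 0.1993]
tool_rot: [0.0, 0.996, -0.093, -0.001]
ft_force: [-0.2, -1.1, -0.6]
opening: 0.0218
```

Emit:
{"api": "drive_tool", "payload": {"increments": [[0,[0,-2,0],0],[0,[0,0,0],0],[0,[0,0,0],0]]}}

```text
clock: 14.3
tool_pos: [0.353, 0.2598, 0.199]
tool_rot: [0.0, 0.996, -0.094, -0.002]
ft_force: [0.3, 0.1, -1.2]
opening: 0.0216
```

```bash
python3 - <<'E'
from h import *
go([.354,.264,.125],-10.5)
a=get_image("scene")[:,:,::-1];b=get_image("side")[:,:,::-1]
cv2.imwrite("pics/c6.png",np.hstack([cv2.resize(a[100:300,310:450],(400,571)),cv2.resize(b[180:380,240:380],(400,571))]))
E
```

```text
at [0.353  0.2598 0.199 ] head -10.84 zdown 1.0 t 14.3 F [ 0.3  0.1 -1.2] op 0.0216
shift cm [ 0.04 -0.44  7.4 ] spin -0.33799849057003506
```

View pics/c6.png

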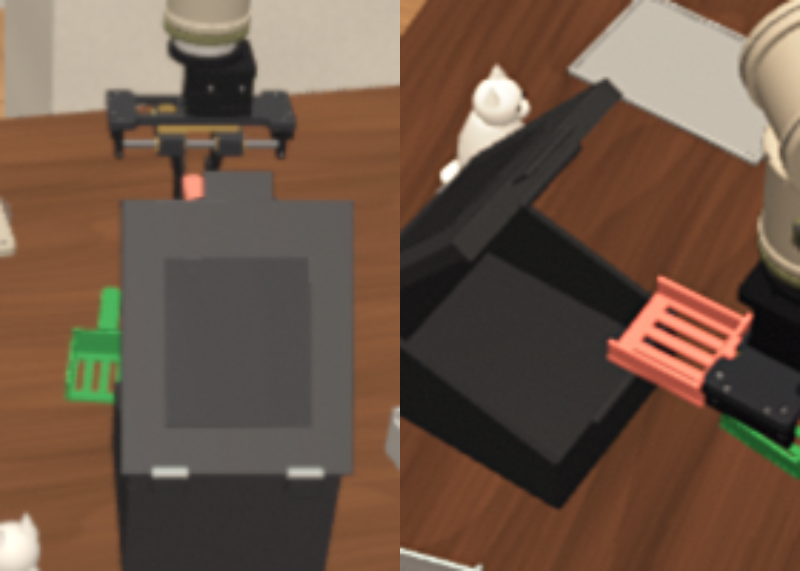

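The scoop is held level in front of the mouth (side crop, 680,340) and the lid is fully open. Next I lower to just above the front wall and go in.

Emit:
{"api": "drive_tool", "payload": {"increments": [[0,[0,-0.4,3],-0.3],[0,[0,0,3],0],[0,[0,0,1.4],0],[0,[2,0,0],0],[0,[3,0,0],0],[0,[3,0,0],0],[0,[3,0,0],0],[0,[2,0,0],0],[0,[0.5,0,0],0],[0,[0,0,0],0]]}}

```text
clock: 15.4
tool_pos: [0.4874, 0.2391, 0.1265]
tool_rot: [0.0, 0.996, -0.093, -0.0]
ft_force: [-0.7, 0.8, -1.1]
opening: 0.0218
```

```bash
cat >> h.py <<'E'
def can():
    s=sense();C=np.array([.629,.213]);y=-.183;X=np.r_[np.cos(y),np.sin(y)];Y=np.r_[-X[1],X[0]];d=s['tool_pos'][:2]-C
    print("canister xy",(d@X).round(4),(d@Y).round(4),"z",s['tool_pos'][2].round(4),"tau",np.round(s['tau'],1),"F",np.round(s['ft_force'],1))
E
python3 -c "
from h import *
can();go(None)"
```

```text
canister xy -0.144 -0.0001 z 0.1265 tau [  0.8 -47.6  -8.  -36.9   0.4  -0.1   0.1] F [-0.7  0.8 -1.1]
at [0.4874 0.2391 0.1265] head -10.65 zdown 1.0 t 15.4 F [-0.7  0.8 -1.1] op 0.0218
```

Emit:
{"api": "drive_tool", "payload": {"increments": [[0,[0.5,0,1.5],0],[0,[0.5,0,1.5],0],[0,[0.3,0,0.5],0],[0,[0.5,0,0],0],[0,[0,0,0],0],[0,[0,0,0],0]]}}

```text
clock: 16.0
tool_pos: [0.5052, 0.2367, 0.0919]
tool_rot: [-0.0, 0.996, -0.092, 0.0]
ft_force: [-0.9, 0.2, -2.1]
opening: 0.0217
```

```bash
python3 -c "
from h import *
can()"
```

```text
canister xy -0.1261 0.0007 z 0.0919 tau [  0.2 -52.6 -10.1 -34.5   0.2  -0.1   0. ] F [-0.9  0.2 -2.1]
```

Emit:
{"api": "drive_tool", "payload": {"increments": [[0,[0.3,0,0],0],[0,[0.3,0,0],0],[0,[0,0,0],0]]}}

```text
clock: 16.3
tool_pos: [0.5114, 0.2351, 0.0917]
tool_rot: [-0.0, 0.996, -0.092, 0.0]
ft_force: [0.3, -1.0, -1.4]
opening: 0.022
```

```bash
python3 -c "
from h import *
can()"
```

```text
canister xy -0.1196 0.0003 z 0.0917 tau [ -0.2 -54.  -10.7 -34.7   0.1  -0.1   0. ] F [ 0.3 -1.  -1.4]
```

Emit:
{"api": "drive_tool", "payload": {"increments": [[0,[0.3,0,0],0],[0,[0.2,0,0],0],[0,[0,0,0],0]]}}

```text
clock: 16.6
tool_pos: [0.5161, 0.2342, 0.0915]
tool_rot: [-0.0, 0.996, -0.092, 0.0]
ft_force: [-0.8, -0.4, -1.0]
opening: 0.0219
```

```bash
python3 -c "
from h import *
can()"
```

```text
canister xy -0.1149 0.0003 z 0.0915 tau [ -0.1 -54.6 -10.8 -34.7   0.1  -0.1   0. ] F [-0.8 -0.4 -1. ]
```

Emit:
{"api": "drive_tool", "payload": {"increments": [[0,[0.3,0,0],0],[0,[0.2,0,0],0],[0,[0,0,0],0]]}}

```text
clock: 16.9
tool_pos: [0.521, 0.2333, 0.0915]
tool_rot: [0.0, 0.996, -0.092, 0.0]
ft_force: [-0.5, 0.6, -1.1]
opening: 0.022
```

```bash
python3 -c "
from h import *
can()"
```

```text
canister xy -0.1099 0.0003 z 0.0915 tau [ -0.1 -55.3 -11.  -34.7   0.1  -0.1   0. ] F [-0.5  0.6 -1.1]
```

Emit:
{"api": "drive_tool", "payload": {"increments": [[0,[0.3,0,0],0],[0,[0.2,0,0],0],[0,[0,0,0],0]]}}

```text
clock: 17.2
tool_pos: [0.5259, 0.2324, 0.0915]
tool_rot: [0.0, 0.996, -0.092, 0.0]
ft_force: [0.2, 0.0, -2.1]
opening: 0.0215
```

```bash
python3 -c "
from h import *
can()"
```

```text
canister xy -0.1049 0.0003 z 0.0915 tau [ -0.1 -56.  -11.1 -34.7   0.1  -0.1   0. ] F [ 0.2  0.  -2.1]
```

Emit:
{"api": "drive_tool", "payload": {"increments": [[0,[0.3,0,0],0],[0,[0.2,0,0],0],[0,[0,0,0],0]]}}

```text
clock: 17.5
tool_pos: [0.5309, 0.2314, 0.0916]
tool_rot: [0.0, 0.996, -0.092, 0.0]
ft_force: [-0.2, -0.6, -1.2]
opening: 0.0216
```

```bash
python3 -c "
from h import *
can()"
```

```text
canister xy -0.0998 0.0003 z 0.0916 tau [ -0.1 -56.7 -11.3 -34.7   0.1  -0.1   0. ] F [-0.2 -0.6 -1.2]
```

Emit:
{"api": "drive_tool", "payload": {"increments": [[0,[0.3,0,0],0],[0,[0.2,0,0],0],[0,[0,0,0],0]]}}

```text
clock: 17.8
tool_pos: [0.5358, 0.2305, 0.0915]
tool_rot: [0.0, 0.996, -0.092, 0.0]
ft_force: [0.3, 0.3, -0.8]
opening: 0.0215
```

```bash
python3 -c "
from h import *
can()"
```

```text
canister xy -0.0949 0.0003 z 0.0915 tau [ -0.1 -57.4 -11.5 -34.7   0.1  -0.1   0. ] F [ 0.3  0.3 -0.8]
```

Emit:
{"api": "drive_tool", "payload": {"increments": [[0,[0.3,0,0],0],[0,[0.2,0,0],0],[0,[0,0,0],0]]}}

```text
clock: 18.1
tool_pos: [0.5385, 0.2304, 0.0911]
tool_rot: [0.001, 0.996, -0.091, -0.001]
ft_force: [-0.1, 0.1, -1.0]
opening: 0.0214
```

```bash
python3 -c "
from h import *
can()"
```

```text
canister xy -0.0922 0.0007 z 0.0911 tau [  4.3 -55.6  -7.1 -40.7   1.4  -1.6   0. ] F [-0.1  0.1 -1. ]
```

Arm contact with the tab begins at about canister x = −0.094, just short of clearing the wall. Next I back off 6 mm, lower as far as the wall allows, release, and then nudge the handle in.

Emit:
{"api": "drive_tool", "payload": {"increments": [[0,[-0.6,0,0],0],[0,[0,0,0.3],0],[0,[0,0,0],0],[0,[0,0,0],0]]}}

```text
clock: 18.5
tool_pos: [0.5351, 0.2304, 0.0885]
tool_rot: [0.0, 0.996, -0.093, 0.0]
ft_force: [0.3, 0.1, -0.2]
opening: 0.0222
```

```bash
python3 -c "
from h import *
can()"
```

```text
canister xy -0.0955 0.0 z 0.0885 tau [ -0.1 -57.4 -11.4 -34.3   0.1  -0.2  -0. ] F [ 0.3  0.1 -0.2]
```

Emit:
{"api": "drive_tool", "payload": {"increments": [[0.6,[0,0,0],0],[0.6,[0,0,0],0],[0.6,[0,0,0],0],[0.6,[0,0,0],0],[0.6,[0,0,0],0],[0.6,[0,0,0],0],[0.6,[0,0,0],0]]}}

```text
clock: 19.2
tool_pos: [0.5345, 0.2309, 0.0886]
tool_rot: [-0.0, 0.996, -0.092, 0.0]
ft_force: [-0.8, -0.4, 0.2]
opening: 0.0514
```

```bash
python3 - <<'E'
from h import *
can()
im=get_image("side")[:,:,::-1];i=camera_info("side")
h=cv2.cvtColor(im,cv2.COLOR_BGR2HSV);m=((h[...,0]<8)|(h[...,0]>174))&(h[...,1]>90)&(h[...,2]>60)
m[:, :210]=0;m[:240]=0;m[:,360:]=0
ys,xs=np.nonzero(m);print(len(xs),xs.min(),xs.max(),ys.min(),ys.max())
b=get_image("wrist")[:,:,::-1]
cv2.imwrite("pics/c7.png",np.hstack([cv2.resize(im[230:370,215:345],(400,431)),cv2.resize(b,(400,431))]))
E
```

```text
canister xy -0.0962 0.0004 z 0.0886 tau [  0.  -56.8 -11.3 -34.    0.1  -0.1   0. ] F [-0.8 -0.4  0.2]
649 255 317 282 321
```

View pics/c7.png

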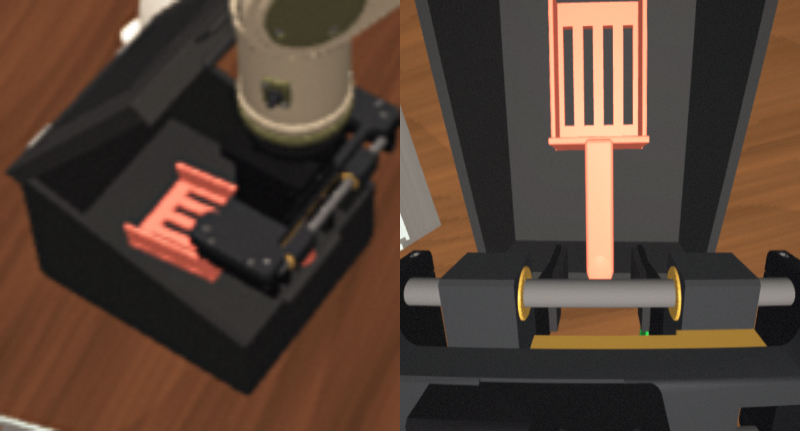

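The side crop shows the bowl inside the canister. In the wrist crop the handle end at (600,275) rests on the front wall, as expected. Next I back straight out, shut the fingers and push the end in.

Emit:
{"api": "drive_tool", "payload": {"increments": [[0.6,[-1,0,-0.2],0],[0.6,[-2,0,0],0],[0.6,[-2,0,0],0],[0,[-0.5,0,0],0],[0,[0,0,0],0],[0,[0,0,0],0],[0,[0,0,0],0],[0,[0,0,0],0],[0,[0,0,0],0],[0,[0,0,0],0],[0,[0,0,0],0],[0,[0,0,0],0]]}}

```text
clock: 20.5
tool_pos: [0.4804, 0.2409, 0.0905]
tool_rot: [0.0, 0.996, -0.092, 0.0]
ft_force: [0.0, -0.3, -0.2]
opening: 0.0005
```

Emit:
{"api": "drive_tool", "payload": {"increments": [[0,[1,0,0.2],0],[0,[0.7,0,0],0],[0,[0.5,0,0],0],[0,[0.5,0,0],0],[0,[0,0,0],0]]}}

```text
clock: 21.0
tool_pos: [0.5076, 0.2357, 0.0884]
tool_rot: [-0.0, 0.996, -0.093, -0.0]
ft_force: [-0.3, 0.1, -0.1]
opening: 0.0007
```

```bash
cat >> h.py <<'E'
def coral():
    im=get_image("side")[:,:,::-1];h=cv2.cvtColor(im,cv2.COLOR_BGR2HSV);m=((h[...,0]<8)|(h[...,0]>174))&(h[...,1]>90)&(h[...,2]>60)
    m[:, :210]=0;m[:240]=0;m[:,350:]=0;ys,xs=np.nonzero(m);print("coral side",len(xs),xs.min(),xs.max(),ys.min(),ys.max());return im,m
def coralw():
    im=get_image("wrist")[:,:,::-1];h=cv2.cvtColor(im,cv2.COLOR_BGR2HSV);m=((h[...,0]<8)|(h[...,0]>174))&(h[...,1]>90)&(h[...,2]>60)
    ys,xs=np.nonzero(m);k=ys>ys.max()-4;print("coral wrist",len(xs),"x",xs.min(),xs.max(),"y",ys.min(),ys.max(),"end x",xs[k].mean());return im,m
E
python3 -c "
from h import *
can();coral();coralw();cv2.imwrite('pics/w8.png',get_image('wrist')[:,:,::-1])"
```

```text
canister xy -0.1235 0.0003 z 0.0884 tau [ -0.1 -52.8 -10.2 -34.2   0.1  -0.1   0.1] F [-0.3  0.1 -0.1]
coral side 900 255 300 282 321
coral wrist 5314 x 233 402 y 0 268 end x 319.2432432432432
```

```bash
python3 -c "
from h import *
i=camera_info('wrist');C=np.array([.629,.213]);y=-.183;X=np.r_[np.cos(y),np.sin(y)]
for z in(.06,.075,.09,.1):
    P=onz(i,[(319,268)],z)[0];print(z,((P[:2]-C)@X).round(4))
print(proj(i,[np.r_[C+X*a,b] for a,b in((-.105,.085),(-.110,.085),(-.105,.03),(-.02,.03))]).round(0))
im=cv2.imread('pics/w8.png');print(im[200:330:6,319].tolist())
"
```

```text
0.06 -0.1213
0.075 -0.1156
0.09 -0.11
0.1 -0.1062
[[322. 255.]
 [322. 265.]
 [321. 229.]
 [321.  92.]]
[[165, 211, 255], [163, 209, 255], [165, 211, 255], [165, 211, 255], [164, 211, 255], [175, 220, 255], [174, 220, 255], [171, 218, 255], [166, 212, 255], [162, 210, 255], [155, 198, 255], [122, 162, 254], [48, 86, 133], [45, 61, 85], [47, 63, 86], [47, 62, 86], [42, 59, 81], [40, 56, 78], [37, 54, 75], [94, 98, 99], [123, 128, 133], [139, 145, 150]]
```

Emit:
{"api": "drive_tool", "payload": {"increments": [[0,[0.4,0,0],0],[0,[0.4,0,0],0],[0,[0.2,0,0],0],[0,[0,0,0],0],[0,[0,0,0],0]]}}

```text
clock: 21.65
tool_pos: [0.5168, 0.2342, 0.0885]
tool_rot: [-0.0, 0.996, -0.092, 0.0]
ft_force: [-0.6, -0.1, -0.2]
opening: 0.0004
```

```bash
python3 -c "
from h import *
can();coral();coralw()"
```

```text
canister xy -0.1142 0.0004 z 0.0885 tau [  0.1 -54.3 -10.4 -34.1   0.1  -0.1   0. ] F [-0.6 -0.1 -0.2]
coral side 821 253 298 281 322
coral wrist 3710 x 237 396 y 0 263 end x 320.5581395348837
```

Emit:
{"api": "drive_tool", "payload": {"increments": [[0,[0.4,0,0],0],[0,[0.4,0,0],0],[0,[0,0,0],0],[0,[0,0,0],0]]}}

```text
clock: 22.15
tool_pos: [0.5247, 0.2327, 0.0885]
tool_rot: [-0.0, 0.996, -0.092, -0.0]
ft_force: [-0.3, 0.2, -0.0]
opening: 0.0005
```

```bash
python3 -c "
from h import *
can();coral();im,m=coralw()
i=camera_info('wrist');C=np.array([.629,.213]);y=-.183;X=np.r_[np.cos(y),np.sin(y)]
print(proj(i,[np.r_[C+X*a,b] for a,b in((-.105,.085),(-.110,.085),(-.105,.03),(-.02,.03))]).round(0))"
```

```text
canister xy -0.1061 0.0004 z 0.0885 tau [  0.2 -55.4 -10.6 -34.2   0.1  -0.1   0. ] F [-0.3  0.2 -0. ]
coral side 740 252 294 281 322
coral wrist 3866 x 237 395 y 0 276 end x 320.02272727272725
[[322. 288.]
 [322. 297.]
 [321. 255.]
 [321. 124.]]
```

Emit:
{"api": "drive_tool", "payload": {"increments": [[0,[-2,0,-0.3],0],[0,[-3,0,-2],0],[0,[-2,0,-2],0],[0,[0,0,0],0],[0,[0,0,0],0]]}}

```text
clock: 22.75
tool_pos: [0.4562, 0.2453, 0.1318]
tool_rot: [0.0, 0.996, -0.092, 0.001]
ft_force: [1.2, -0.8, 0.1]
opening: 0.0003
```

```bash
python3 -c "
from h import *
can();coral();im,m=coralw();cv2.imwrite('pics/w9.png',im)
i=camera_info('wrist');C=np.array([.629,.213]);y=-.183;X=np.r_[np.cos(y),np.sin(y)];Y=np.r_[-X[1],X[0]]
print(proj(i,[np.r_[C+X*a,b] for a,b in((-.105,.085),(-.110,.085),(-.105,.03),(-.02,.03))]).round(0))
ys,xs=np.nonzero(m);q=(xs[ys>ys.max()-3].mean(),ys.max())
for z in(.057,.071,.1):print(z,((onz(i,[q],z)[0][:2]-C)@X).round(4))
for r in range(ys.min(),ys.max()+1,12):
    k=xs[ys==r]
    if len(k):print(r,k.min(),k.max(),len(k))
"
```

```text
canister xy -0.1758 0.0003 z 0.1318 tau [ -1.  -45.7  -8.6 -35.9  -0.3   0.    0. ] F [ 1.2 -0.8  0.1]
coral side 997 252 306 281 322
coral wrist 2367 x 249 385 y 0 149 end x 319.0
[[320. 150.]
 [320. 159.]
 [320. 149.]
 [320.  21.]]
0.057 -0.1047
0.071 -0.1044
0.1 -0.1039
0 252 382 22
12 251 382 97
24 257 377 87
36 299 336 4
48 299 336 3
60 300 336 4
72 300 336 4
84 300 336 3
96 301 336 3
108 301 336 3
120 301 337 4
132 302 337 3
144 308 330 4
```

```bash
python3 -c "
from h import *
i=camera_info('wrist');C=np.array([.629,.213]);y=-.183;X=np.r_[np.cos(y),np.sin(y)];Y=np.r_[-X[1],X[0]]
for n,z0,z1 in(('flat',.071,.071),('on wall',.100,.075)):
  for a,z in((-.095,z0),(-.03,z1)):
    p=proj(i,[np.r_[C+X*a-Y*.011,z],np.r_[C+X*a+Y*.011,z]]);print(n,a,p.round(1).tolist(),np.ptp(p[:,0]).round(1))
im=cv2.imread('pics/w9.png').astype(int);h=cv2.cvtColor(im.astype(np.uint8),cv2.COLOR_BGR2HSV)
m=((h[...,0]<14)|(h[...,0]>174))&(h[...,1]>60)&(h[...,2]>120)
for r in range(20,150,10):
  k=np.nonzero(m[r])[0];k=k[(k>260)&(k<380)];print(r,k.min(),k.max(),len(k)) if len(k) else 0
S=camera_info('side');print('side end flat/wall',proj(S,[np.r_[C-X*.104,.071],np.r_[C-X*.104,.1],np.r_[C+X*.066-Y*.04,.054],np.r_[C+X*.066+Y*.04,.03]]).round(0).tolist())
im,m=coral();ys,xs=np.nonzero(m);k=xs>xs.max()-3;print(xs[k].mean(),ys[k].mean(),ys[k].min(),ys[k].max())
"
```

```text
flat -0.095 [[337.8, 133.4], [302.5, 133.4]] 35.3
flat -0.03 [[339.1, 16.6], [300.9, 16.7]] 38.1
on wall -0.095 [[340.6, 132.0], [300.0, 132.1]] 40.6
on wall -0.03 [[339.5, 14.1], [300.6, 14.2]] 38.9
20 261 378 107
30 299 336 18
40 299 336 20
50 299 336 21
60 300 336 18
70 300 336 14
80 300 336 16
90 300 336 14
100 301 336 17
110 301 336 16
120 301 337 13
130 302 337 14
140 304 334 31
side end flat/wall [[314.0, 316.0], [314.0, 310.0], [270.0, 281.0], [253.0, 306.0]]
coral side 993 252 306 281 322
304.6923076923077 312.65384615384613 306 318
```

The handle's pixel width (35–37) matches the "flat on the floor" model, so the scoop lies inside with its top at about 71 mm, below the 85 mm rim. Next, the lid.

Emit:
{"api": "drive_tool", "payload": {"increments": [[0,[0,0,-4.2],0],[0,[0,0,-4.2],0],[0,[0,0,-4.2],0],[0,[0,0,-4.2],0],[0,[0,0,-4.2],0],[0,[0,0,-4.2],0],[0,[0,0,-4],0],[0,[0,0,0],0]]}}

```text
clock: 23.7
tool_pos: [0.4573, 0.2461, 0.4277]
tool_rot: [-0.002, 0.996, -0.093, 0.002]
ft_force: [-0.2, 0.5, -0.4]
opening: 0.0006
```

Emit:
{"api": "drive_tool", "payload": {"increments": [[0,[3,0,0],0],[0,[4,0,0],0],[0,[4,0,0],0],[0,[4,0,0],0],[0,[2.5,0,0],0],[0,[0,0,0],0],[0,[0,0,0],0]]}}

```text
clock: 24.4
tool_pos: [0.6282, 0.2135, 0.4216]
tool_rot: [0.0, 0.996, -0.092, -0.001]
ft_force: [-0.4, -0.3, 0.7]
opening: 0.0003
```

```bash
python3 -c "
from h import *
can();go(None)
for f in np.arange(.913,-.30,-.1):print(f.round(3),'x',(.112-.215*np.cos(f)+.007*np.sin(f)).round(4),'z',(.152+.215*np.sin(f)+.007*np.cos(f)).round(4))"
```

```text
canister xy -0.0008 0.0004 z 0.4216 tau [  1.  -65.5  -8.6 -36.4   0.4  -0.1   0.1] F [-0.4 -0.3  0.7]
at [0.6282 0.2135 0.4216] head -10.58 zdown 1.0 t 24.4 F [-0.4 -0.3  0.7] op 0.0003
0.913 x -0.0139 z 0.3264
0.813 x -0.0307 z 0.313
0.713 x -0.046 z 0.2979
0.613 x -0.0598 z 0.2814
0.513 x -0.0719 z 0.2636
0.413 x -0.0821 z 0.2447
0.313 x -0.0904 z 0.2249
0.213 x -0.0967 z 0.2043
0.113 x -0.1008 z 0.1832
0.013 x -0.1029 z 0.1618
-0.087 x -0.1028 z 0.1403
-0.187 x -0.1006 z 0.1189
-0.287 x -0.0962 z 0.0979
```

Emit:
{"api": "drive_tool", "payload": {"increments": [[0,[0,0,4],0],[0,[0,0,3],0],[0,[0,0,1.5],0],[0,[0,0,0],0]]}}

```text
clock: 24.8
tool_pos: [0.6264, 0.213, 0.3364]
tool_rot: [0.001, 0.996, -0.092, -0.001]
ft_force: [0.3, 0.3, 0.3]
opening: 0.0006
```

Emit:
{"api": "drive_tool", "payload": {"increments": [[0,[-0.5,0,0.7],0],[0,[-0.5,0,0.7],0],[0,[-0.5,0,0.7],0],[0,[0,0,0],0]]}}

```text
clock: 25.2
tool_pos: [0.6121, 0.2166, 0.3172]
tool_rot: [0.0, 0.996, -0.092, -0.0]
ft_force: [0.1, 0.8, 0.1]
opening: 0.0005
```

Emit:
{"api": "drive_tool", "payload": {"increments": [[0,[-0.7,0,0.7],0],[0,[-0.7,0,0.7],0],[0,[-0.7,0,0.8],0],[0,[0,0,0],0]]}}

```text
clock: 25.6
tool_pos: [0.5916, 0.2203, 0.2952]
tool_rot: [0.0, 0.996, -0.092, -0.0]
ft_force: [0.8, 0.3, 0.2]
opening: 0.0006
```

```bash
python3 -c "
from h import *
can()"
```

```text
canister xy -0.0381 0.0003 z 0.2952 tau [  0.3 -60.7 -10.9 -37.6  -0.1  -0.4  -0.1] F [0.8 0.3 0.2]
```

Emit:
{"api": "drive_tool", "payload": {"increments": [[0,[-0.7,0,0.7],0],[0,[-0.7,0,0.8],0],[0,[-0.6,0,0.9],0],[0,[-0.6,0,0.9],0],[0,[-0.5,0,0.9],0],[0,[-0.5,0,1],0],[0,[0,0,0],0]]}}

```text
clock: 26.3
tool_pos: [0.5559, 0.2265, 0.242]
tool_rot: [0.001, 0.996, -0.092, -0.001]
ft_force: [-0.6, 0.0, 0.5]
opening: 0.0002
```

Emit:
{"api": "drive_tool", "payload": {"increments": [[0,[-0.4,0,1],0],[0,[-0.4,0,1],0],[0,[-0.3,0,1],0],[0,[-0.3,0,1],0],[0,[-0.2,0,1],0],[0,[-0.2,0,1],0],[0,[0,0,0],0]]}}

```text
clock: 27.0
tool_pos: [0.5385, 0.2296, 0.1818]
tool_rot: [0.001, 0.996, -0.092, -0.001]
ft_force: [-0.2, -0.2, 0.2]
opening: 0.0005
```

```bash
python3 -c "
from h import *
can()
a=get_image('scene')[:,:,::-1];cv2.imwrite('pics/s10.png',a)"
```

```text
canister xy -0.092 -0.0002 z 0.1818 tau [ -0.2 -53.8 -10.7 -36.8   0.1  -0.5  -0.1] F [-0.2 -0.2  0.2]
```

Emit:
{"api": "drive_tool", "payload": {"increments": [[0,[-0.1,0,1],0],[0,[-0.1,0,1],0],[0,[0,0,1],0],[0,[0,0,1],0],[0,[0,0,1],0],[0,[0,0,0.8],0],[0,[0,0,0],0]]}}

```text
clock: 27.75
tool_pos: [0.5367, 0.2299, 0.1241]
tool_rot: [0.0, 0.996, -0.092, -0.001]
ft_force: [-0.0, -0.2, -0.8]
opening: 0.0005
```

```bash
python3 -c "
from h import *
can()"
```

```text
canister xy -0.0938 -0.0001 z 0.1241 tau [ -0.2 -55.2 -11.5 -35.1   0.2  -0.4  -0.1] F [-0.  -0.2 -0.8]
```

```bash
python3 - <<'E'
from h import *
a=get_image("scene")[:,:,::-1];b=get_image("side")[:,:,::-1]
cv2.imwrite("pics/c12.png",np.hstack([cv2.resize(a[100:320,310:460],(400,587)),cv2.resize(b[150:370,200:350],(400,587))]))
E
```

```text
(no output)
```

View pics/c12.png

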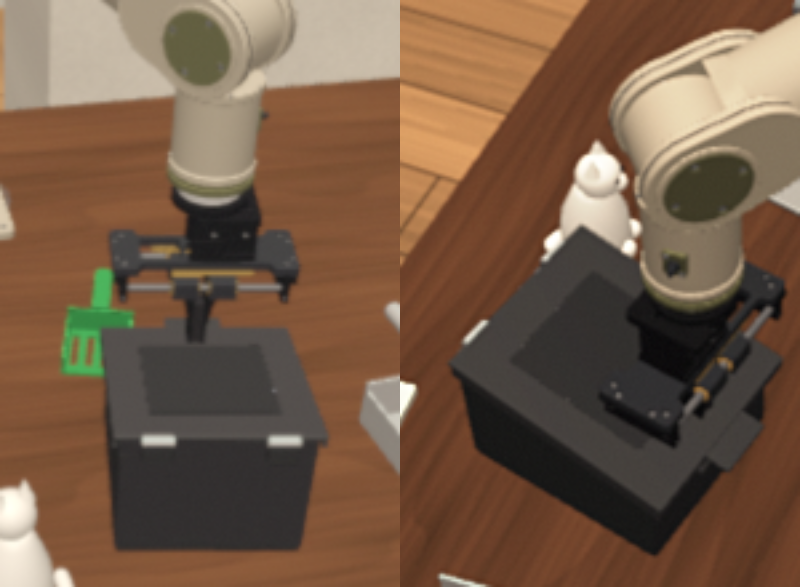

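Both views show the lid swung down nearly level, with the fingers on its front at the middle (scene crop 197,330). Next I press at lid_press.

Emit:
{"api": "drive_tool", "payload": {"increments": [[0,[-0.4,0,0.3],0],[0,[-0.4,0,0.3],0],[0,[0,0,0.5],0],[0,[0,0,0.4],0],[0,[0,0,0],0]]}}

```text
clock: 28.35
tool_pos: [0.5296, 0.2319, 0.1105]
tool_rot: [-0.0, 0.996, -0.092, 0.0]
ft_force: [-1.5, 0.6, 4.7]
opening: 0.0006
```

Emit:
{"api": "drive_tool", "payload": {"increments": [[0,[0,0,0.2],0],[0,[0,0,0.2],0],[0,[0,0,0],0]]}}

```text
clock: 28.65
tool_pos: [0.5301, 0.2318, 0.1073]
tool_rot: [-0.0, 0.996, -0.092, 0.001]
ft_force: [-0.4, -2.0, 8.4]
opening: 0.0006
```

Emit:
{"api": "drive_tool", "payload": {"increments": [[0,[0,0,0.2],0],[0,[0,0,0.2],0],[0,[0,0,0],0]]}}

```text
clock: 28.95
tool_pos: [0.5294, 0.2315, 0.1021]
tool_rot: [0.0, 0.996, -0.092, -0.0]
ft_force: [-0.3, 0.6, -0.5]
opening: 0.0006
```

Emit:
{"api": "drive_tool", "payload": {"increments": [[0,[0,0,0.3],0],[0,[0,0,0.3],0],[0,[0,0,0],0]]}}

```text
clock: 29.25
tool_pos: [0.53, 0.232, 0.0984]
tool_rot: [0.0, 0.996, -0.092, 0.001]
ft_force: [-6.8, -4.4, 21.0]
opening: 0.0007
```

Emit:
{"api": "drive_tool", "payload": {"increments": [[0,[0,0,0.3],0],[0,[0,0,0.2],0],[0,[0,0,0],0]]}}

```text
clock: 29.55
tool_pos: [0.5304, 0.2322, 0.0973]
tool_rot: [0.001, 0.996, -0.092, 0.002]
ft_force: [-21.6, -13.9, 61.4]
opening: 0.0007
```

```bash
python3 -c "
from h import *
can()"
```

```text
canister xy -0.1005 0.0009 z 0.0973 tau [ -2.4 -28.4  -5.8 -23.1   1.2  -8.8   0.1] F [-21.6 -13.9  61.4]
```

The lid hit a hard stop at z ≈ 0.098 (0.097 predicted at angle 0), with a force peak and drop before it, so it snapped home. Next I retreat and verify.

Emit:
{"api": "drive_tool", "payload": {"increments": [[0,[0,0,-2],0],[0,[0,0,-4],0],[0,[0,0,-4],0],[0,[0,0,-4.5],0],[0,[0,0,-4.5],0],[0,[0,0,-2],0],[0,[-4,0,0],0],[0,[-4,0,0],0],[0,[-4,0,0],0],[0,[0,0,0],0],[0,[0,0,0],0]]}}

```text
clock: 30.65
tool_pos: [0.4113, 0.2537, 0.3017]
tool_rot: [0.001, 0.996, -0.092, 0.001]
ft_force: [-0.1, -0.6, -0.6]
opening: 0.0004
```

```bash
python3 - <<'E'
from h import *
can();go(None)
C=np.array([.629,.213]);y=-.183;X=np.r_[np.cos(y),np.sin(y)];Y=np.r_[-X[1],X[0]]
for n in("scene","wrist"):
    i=camera_info(n);im=get_image(n)[:,:,::-1];cv2.imwrite(f"pics/f_{n}.png",im)
    for t in(0,.05):
        f=t-.287;L=lambda r,w,k:np.r_[C+X*(.112-r*np.cos(f)+k*np.sin(f))+Y*w,.152+r*np.sin(f)+k*np.cos(f)]
        P=proj(i,[L(.241,-.07,.007),L(.241,.07,.007),L(.267,0,.007)]).round(1);print(n,t,P.tolist())
    v=cv2.cvtColor(im,cv2.COLOR_BGR2HSV)[...,1]
    for x,yy in P[:2]:
        x=int(x);r0=int(yy)
        if 20<r0<470 and 0<x<640:print(x,[(r,int(v[r,x])) for r in range(r0-14,r0+15,2)])
im=get_image("side")[:,:,::-1];old=cv2.imread("pics/side0.png")
h=lambda q:cv2.cvtColor(q,cv2.COLOR_BGR2HSV)
d=cv2.absdiff(im,old).max(2)>60
m,l,s,c=cv2.connectedComponentsWithStats(d.astype(np.uint8))
print("side changes",[x.tolist() for x in s[1:] if x[4]>60])
E
```

```text
canister xy -0.2215 0.0004 z 0.3017 tau [ -1.3 -31.8  -3.  -39.3  -0.4   0.    0. ] F [-0.1 -0.6 -0.6]
at [0.4113 0.2537 0.3017] head -10.54 zdown 1.0 t 30.65 F [-0.1 -0.6 -0.6] op 0.0004
scene 0 [[357.3, 229.7], [404.8, 229.6], [380.0, 226.6]]
scene 0.05 [[357.4, 225.9], [405.1, 225.8], [380.3, 222.5]]
357 [(211, 149), (213, 146), (215, 139), (217, 135), (219, 153), (221, 153), (223, 152), (225, 149), (227, 140), (229, 127), (231, 22), (233, 25), (235, 28), (237, 28), (239, 28)]
405 [(211, 150), (213, 147), (215, 149), (217, 146), (219, 146), (221, 149), (223, 148), (225, 147), (227, 148), (229, 139), (231, 36), (233, 25), (235, 23), (237, 23), (239, 19)]
wrist 0 [[387.4, 118.3], [252.3, 118.5], [319.9, 143.2]]
wrist 0.05 [[389.5, 120.4], [250.3, 120.7], [319.9, 146.3]]
389 [(106, 19), (108, 22), (110, 29), (112, 22), (114, 13), (116, 20), (118, 115), (120, 153), (122, 155), (124, 155), (126, 161), (128, 161), (130, 156), (132, 153), (134, 156)]
250 [(106, 19), (108, 23), (110, 7), (112, 22), (114, 23), (116, 36), (118, 151), (120, 157), (122, 157), (124, 163), (126, 166), (128, 160), (130, 149), (132, 157), (134, 163)]
side changes [[334, 0, 306, 180, 12159], [524, 0, 112, 68, 2344], [607, 54, 33, 20, 87], [602, 102, 17, 6, 83], [594, 102, 33, 60, 368], [623, 109, 17, 43, 494], [353, 161, 44, 19, 119], [315, 181, 71, 50, 1502], [560, 184, 52, 30, 528], [569, 209, 13, 29, 193], [340, 219, 29, 18, 106], [320, 223, 78, 75, 1946], [262, 228, 35, 19, 282], [524, 237, 32, 42, 501], [590, 247, 14, 43, 342], [363, 252, 21, 27, 176], [537, 256, 42, 50, 1117], [580, 266, 11, 15, 73]]
```

```bash
python3 - <<'E'
import cv2,numpy as np
a=cv2.imread("pics/scene0.png");b=cv2.imread("pics/f_scene.png")
d=(cv2.absdiff(a,b).max(2)>50).astype(np.uint8)
m,l,s,c=cv2.connectedComponentsWithStats(d);print([x.tolist() for x in s[1:] if x[4]>25])
E
```

```text
[[45, 0, 143, 79, 3368], [191, 0, 43, 50, 324], [228, 0, 13, 4, 42], [257, 0, 11, 13, 67], [270, 0, 40, 71, 773], [381, 0, 14, 3, 30], [366, 3, 18, 8, 57], [317, 7, 39, 22, 320], [368, 11, 53, 68, 1491], [113, 27, 52, 21, 387], [63, 50, 24, 29, 521], [234, 50, 30, 12, 162], [251, 55, 14, 8, 37], [237, 64, 18, 29, 253], [56, 77, 15, 8, 71], [351, 77, 72, 74, 2284], [60, 82, 34, 13, 222], [248, 92, 13, 22, 128], [271, 94, 14, 17, 70], [63, 96, 31, 15, 296], [268, 97, 27, 44, 459], [298, 108, 3, 14, 33], [55, 110, 74, 75, 2167], [257, 125, 11, 11, 54], [396, 196, 18, 4, 32], [367, 198, 12, 5, 37], [352, 220, 8, 10, 43], [404, 222, 13, 7, 45], [210, 266, 34, 53, 835]]
```

Only the arm, the lid and the scoop's old spot have changed; none of the bystanders moved. Handing in.

```bash
python3 -c "
from station import *
print(hand_in())"
```

```text
the job is handed in; nothing more can be done
None
```

The coral scoop is inside the canister and the lid is snapped shut. I handed the job in at about 31 s with the arm clear of everything.

- **Scoop:** I first pushed the lid back to its 1.2 rad stop to make room. The arm touched the lid's tab before the handle could clear the front wall. So I released the scoop with the handle end on the wall and nudged it in with the shut fingers. The handle's width in the wrist image matched a scoop lying flat on the canister floor, its top at about 71 mm against the 85 mm rim.
- **Lid:** I swung it down along its arc and pressed near the lid_press point. The force rose to 8.4 N in the readings, dropped to about zero at the snap, then met a hard stop at z ≈ 0.098 (0.097 expected). In the scene image its front edge sits at row 230, which is the predicted row for fully shut (226 if it were 0.05 rad open).
- **Everything else:** comparing the scene image before and after shows changes only at the arm, the lid and the scoop's old spot on the mat. The side-view comparison was too cluttered by the arm to add anything.

Some forces were high. The fingertips reached about 36 to 38 N while pushing the lid back, and about 67 N on the final press. The arm itself brushed the lid tab once; I backed off after about 2 mm, but the wrist force sensor did not register that touch.

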